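# Hang the spare-objective carrier level on the rod stand

## Task

The carrier with the three objective cases is to be hung up beside the microscope, level, on the headed stud of the rod stand. Work out which of the five holes in its cross plate lies over its balance point with the cases as they stand, pass that hole over the stud's head and lower the carrier gently until the stud bears its weight between the head and the shoulder, and only then let go. Never push hard on the stand, keep every case in its pocket and leave the other things on the desk where they are.

Things in the scene. Friction and masses are not known exactly. Their poses are not given: they have to be found in the camera images.
- carrier_centre (a point): Carrier for objective cases, loose, upright on the desk: 47 mm deep (x), 141 long (y), 182 tall, 0.12 kg empty, symmetric both ways. This point: on its middle axis, 91 mm above the underside. x across the plate, y along the row of holes, z up. Grey tray, floor 3 mm thick, walls 20 mm high, three pockets 41 mm square at y = -44, 0, +44 mm, a case loose in each. Straps rise at both ends.
- carrier_plate (a point): Centre of the middle hole of the cross plate (aluminium, 4 mm thick, in the plane x = 0, from 104 to 154 mm above the underside), 128 mm above the underside. It has five plain round holes of 13 mm at y = -44, -22, 0, +22, +44 mm from here, at this height. When it hangs by a hole, the stud's axis lies 3.5 mm above the hole's centre.
- carrier_grip (a point): Centre of the black grip bar along the carrier's top, 168 mm above the underside: 10 mm thick in x, 141 mm long in y, from 153 to 182 mm above the underside. Pinch it across x, fingertips not below 148 mm above the underside.
- carrier: The carrier, origin at the centre of its underside (on the desk, z = 0, at the start); axes as for carrier_centre.
- tall_case_centre (a point): Half-way up the tall objective case (39 mm across, 82 mm tall, pale grey top on a black foot). It holds a long objective and weighs 0.28 kg, its weight even along its height. It stands loose in one of the three pockets; which one changes.
- short_case_a_centre (a point): Half-way up a short empty objective case (39 mm across, 70 mm tall, all black), 0.04 kg, loose in a pocket.
- short_case_b_centre (a point): Half-way up the other short empty objective case, the same as the first, 0.04 kg, loose in a pocket.
- stand: Rod stand, fixed. Origin on the desk, z up; base plate x -80 to +70, y -55 to +55 mm, 12 mm thick. A 12 mm rod stands at x = +50 mm, top 192 mm above the desk. A boss head (dark block, x +36 to +64, 26 mm wide and high; thumb screw on +y side) is clamped on it and carries a level steel stud pointing to -x in the plane y = 0. Keep pushes on it under 20 N.
- stand_mark (a point): Point on the desk right below where the plate must hang: x = -18, y = 0 mm of the stand. Stud, in stand x (mm): 6 mm shank to a shoulder disc of 16 mm (-9 to -12); 6 mm shank (-12 to -24: the plate hangs here); head of 10 mm (-24 to -28) and a bevelled nose to -29.5, 8 mm wide. The boss was set by eye: stud axis 170 to 192 mm above the desk, not measured; look or feel for it. It stays put.
- lens_blower: Black rubber bulb with a nozzle, 49 mm wide, 120 mm tall, standing on the desk; leave alone. Origin under its centre.
- vial: Glass vial with white cap, 22 mm wide, 52 mm tall; leave alone. Origin under its centre.
- coverslip_box: Small white box 29 x 29 x 17 mm; leave alone. Origin under its centre.
- petri: Petri dish, 58 mm wide, 16 mm high; leave alone. Origin under its centre.
- corner_shelf: Obstacle, fixed: a white wall shelf on the robot's right, board 155 mm (x) by 210 mm (y), its top 63 mm above this point and about 0.32 m above the desk, with bottles up to 125 mm tall on it. Draw the arm back before swinging past it.
- microscope: Obstacle, fixed: a microscope on the desk to the left, 549 mm (x) by 273 mm (y), 608 mm tall, eyepieces and stage overhanging its foot. Origin on the desk under its middle.
Mind the look-alikes: they are no part of the job. Leave any brown look-alike of the part that bears short_case_a_centre alone. Leave any yellow look-alike of the part that bears tall_case_centre alone.

How it is judged:
By the outcome, as a careful person would: the job done as asked, in the order asked, and still so for the second after the job is handed in, with the robot touching nothing.
It also fails if it takes over 64 s, if anything falls off the work surface, if the arm or the gripper's body presses on something with over 40 N, if the wrist force passes 120 N, or if a joint passes its speed limit or range.

## Robot

A 7-joint arm with a two-finger parallel gripper is mounted at the origin on a cart in front of the work surface, level with it; the furniture and walls round the work are solid. World frame = base frame: x ahead of the robot, y to its left, z up, the work surface at z = 0. Lengths are in mm, angles in rad, forces in N, time in s.
With the tool pointing down it reaches from about 350 to 900 mm from the base axis. Payload 19.9 kg.
Tool frame: the origin (TCP) lies at the centre of the arm's flange, where the gripper is bolted on; the fingertips stand 199 mm ahead of it and the grasp point (between the pads) lies 180 mm ahead of it (ctrl.tip_reach is the distance from the TCP to the fingertips, in mm); z points along the fingers, y is the line along which they close (so a half turn about z gives the same grasp; the last joint's range is limited). The gripper opens to 94 mm and grips with 3 to 60 N. Pads are 16 mm wide; open, the fingers measure 119 mm over their backs; the gripper's body (75 mm by 177 mm) begins 78 mm behind the grasp point.
Start: joints at [-1.248, 0.417, -0.01, 1.614, 0.005, 1.111, -0.053], TCP at [222.963, 583.872, 404.625] pointing down, gripper open.
Joint ranges: [-2.81, 2.81], [-0.39, 2.02], [-1.27, 1.25], [0.06, 2.57], [-1.19, 4.33], [0.19, 2], [-2.82, 2.82]. Speed limits (rad/s): [1.89, 1.89, 2.39, 2.39, 3.01, 3.01, 3.01].

## Interface

Orientations are given as a rotation vector (axis times angle).
In Python, from station import ctrl gives the robot as it stands. The module is installed in compiled form; this text tells all that it offers.
- The arm moves only by the shell command python3 -m pendant 'ROWS' [FORCE]. ROWS is text: rows parted by semicolons, each of 7 numbers parted by spaces: the shift along the world's x, y, z in mm, then the turn, a rotation vector about the world's x, y, z in degrees, then the closure in counts, from 0 (fully open) to 255 (shut). In form: dx dy dz ax ay az fingers; .... A call has 1 to 10 rows; each row shifts and turns the commanded pose from where the row before left it; what a row does not reach is not made up. A row lasts 1/8 s, in which the tool goes at most 62.5 mm and 10.7 degrees, less where a joint would pass 70% of its speed; a pose out of reach is approached as far as the arm can. A call with a gripper value outside its range is refused whole. The fingers move at their own pace and stop on an object; FORCE is the grip in N (left out, the last holds). Time passes only in rows, so rows that do not move let the fingers close. It gives the time, the measured TCP pose, the force, the opening and the grip force at its end, in the units of the state.
- ctrl.get_obs(): the state, without advancing time (a new reading comes with each control period).
- ctrl.grab_frame(name): name is "scene" or "side" or "wrist"; returns (picture, depth): 384x512x3 uint8, blue, green, red; 384x512 float32, mm along the optical axis (not along the pixel's ray), 0 where there is no reading.
- ctrl.camera_info(name): a dict with "intrinsics" (3x3 intrinsics, pixels), "dist" ([k1, k2, p1, p2, k3] as OpenCV has them; the pictures are not rectified), "rvec" (rotation vector, rad) and "tvec" (3), from world to camera coordinates, as OpenCV has them. Camera axes: x right, y down, z forward; pixel columns grow to the right and rows downward; lengths in mm; the calibration is good to about 2 mm. A picture is of the moment at which its call begins: read the wrist's pose just before it. camera_info takes no time and is no camera call; for the wrist camera it gives the pose at the moment of the call.
- ctrl.job_done(): hands the job in; it is judged then, once.
The state is a dict: "t": time; "joint_positions": joint angles; "qd": joint speeds; "joint_efforts": joint torques, N m; "ee_pos": TCP position; "tcp_rot": TCP orientation; "wrist_force": force on the tool from outside, world axes, zero at the start; "torque": the same for the moment, N m; "width": finger opening in mm; "gripper_force": force on a finger pad.
Only numpy, scipy, OpenCV 4.12 (cv2) and the standard library are available. Lean on these libraries where they do the work, as an engineer would, in place of code of your own. Each camera call takes 0.05 s, during which the arm holds its last target. There are 200 camera calls.

## Working session

There is one attempt and no reset: what is moved stays moved. The work goes in short steps, Python scripts to look and compute and a shell command to move; the robot and the scene stay as the last step left them, time stands still between calls to the robot, and variables do not carry over. Pictures are saved under pics/ and viewed, at most 10 in all, crops included, and the job is handed in when it is done.

```bash
mkdir -p pics
cat > h.py <<'E'
import numpy as np, cv2
from station import ctrl
def grab(n):
    ci=ctrl.camera_info(n); im,d=ctrl.grab_frame(n); return im,d,ci
def world(n,im,d,ci):
    K=np.array(ci["intrinsics"],float);dist=np.array(ci["dist"],float)
    R=cv2.Rodrigues(np.array(ci["rvec"],float))[0];t=np.array(ci["tvec"],float).reshape(3)
    h,w=d.shape;u,v=np.meshgrid(np.arange(w),np.arange(h))
    p=cv2.undistortPoints(np.stack([u,v],-1).reshape(-1,1,2).astype(float),K,dist).reshape(h,w,2)
    P=np.dstack([p[...,0]*d,p[...,1]*d,d])
    W=(P-t)@R
    W[d<=0]=np.nan
    return W
E
python3 - <<'E'
from h import *
o=ctrl.get_obs();print({k:np.round(v,3) for k,v in o.items()}, ctrl.tip_reach)
ims=[]
for n in("scene","side","wrist"):
    im,d,ci=grab(n);W=world(n,im,d,ci);np.savez(f"{n}0.npz",im=im,d=d,W=W)
    R=cv2.Rodrigues(np.array(ci["rvec"]))[0];print(n,(-R.T@np.array(ci["tvec"]).reshape(3)).round(),R[2].round(2))
    cv2.imwrite(f"pics/{n}0.png",im);ims.append(im)
E
```

```text
{'t': np.float64(0.0), 'joint_positions': array([-1.247,  0.418, -0.01 ,  1.614,  0.005,  1.111, -0.053]), 'qd': array([ 0.001, -0.001,  0.   ,  0.001,  0.   , -0.001, -0.   ]), 'joint_efforts': array([ 1.0000e-03, -8.5126e+01,  6.3900e-01, -4.2597e+01, -4.9000e-02,
        1.9000e-02,  0.0000e+00]), 'ee_pos': array([222.91 , 583.753, 404.025]), 'tcp_rot': array([-5.700e-01, -3.089e+00,  2.000e-03]), 'wrist_force': array([-0.058,  0.206, -0.582]), 'torque': array([ 0.027, -0.011,  0.062]), 'gripper_force': np.float64(0.0), 'width': np.float64(93.801)} 199.2
scene [ 189.  406. 1173.] [ 0.36 -0.35 -0.86]
side [-401. -419.  703.] [ 0.82  0.37 -0.44]
wrist [154. 610. 384.] [ 0.24 -0.09 -0.97]
```

View pics/scene0.png

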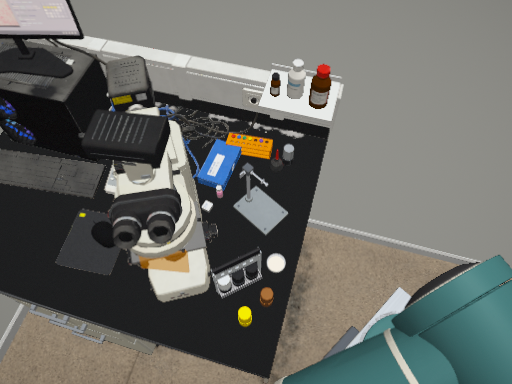

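View pics/side0.png

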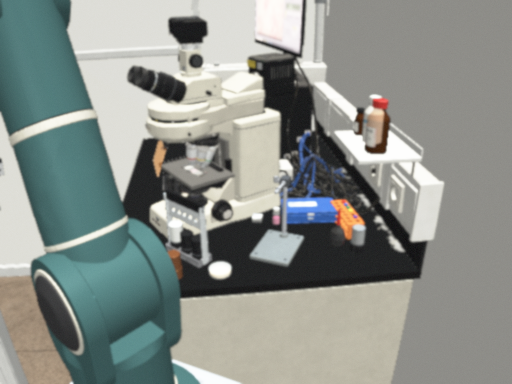

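The scene picture shows the carrier at about (238,272), its grip bar running (215,265)–(260,253), and the pale tall case at (224,283), the left end pocket. The stand base is at (260,209) and its boss at (248,170). Brown and yellow look-alikes stand at (266,297) and (245,316).

Run:
```python
from h import *
S=np.load("scene0.npz");W=S["W"]
for n,(u,v) in dict(desk=(225,240),tall=(224,283),mid=(238,276),sh=(252,271),bar1=(216,264),barm=(238,258),base=(262,212),boss=(248,170),rod=(249,190),brown=(266,293),yel=(245,312),white=(276,263)).items():
    print(n,W[v,u].round(),S["im"][v,u])
Z=np.load("side0.npz")["W"]
for n,(u,v) in dict(base=(278,247),rod=(284,210),boss=(283,178),tall=(175,225),sh=(200,240)).items(): print('side',n,Z[v,u].round())
a=cv2.resize(S["im"][140:310,190:300],None,fx=4.5,fy=3.5*4.5/4.5,interpolation=cv2.INTER_CUBIC)
a=cv2.resize(S["im"][150:310,190:300],None,fx=3.7,fy=3.7,interpolation=cv2.INTER_CUBIC)
b=cv2.resize(np.load("side0.npz")["im"][160:280,150:310],None,fx=2.4,fy=4.93*0.487,interpolation=cv2.INTER_CUBIC)
c=np.zeros((592,800,3),np.uint8);c[:a.shape[0],:a.shape[1]]=a;c[:b.shape[0],410:410+b.shape[1]]=b[:,:390]
c[300:576,410:778]=cv2.resize(np.load("wrist0.npz")["im"],(368,276))
cv2.imwrite("pics/c.png",c)
```

```text
desk [626. 114.  -1.] [35 33 32]
tall [499. 225.  88.] [236 233 228]
mid [489. 181.  78.] [51 48 47]
sh [473. 142.  74.] [49 47 46]
bar1 [585. 188.   2.] [32 32 32]
barm [496. 169. 183.] [60 57 58]
base [610. -35.  15.] [170 166 158]
boss [669. -32. 201.] [117 108 102]
rod [673. -38.  75.] [116 114 114]
brown [401. 158.  72.] [ 58 113 170]
yel [401. 238.  85.] [  0 237 245]
white [455.  59.  20.] [228 239 245]
side base [618. -44.  10.]
side rod [672. -40. 100.]
side boss [669. -36. 199.]
side tall [500. 212.  87.]
side sh [475. 121.  75.]
```

View pics/c.png

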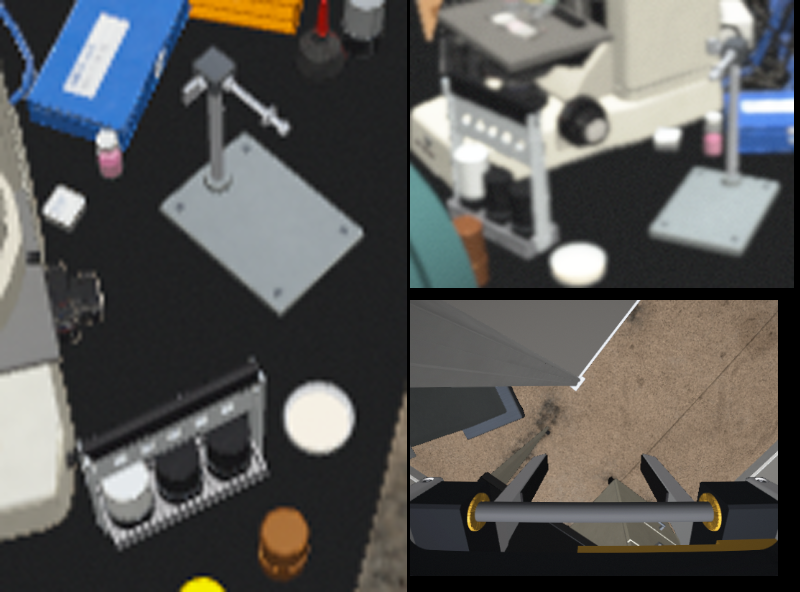

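The crops show the tall pale case in the +y end pocket, so the balance is 22 mm from the middle, towards the tall case. The stud's nose is near scene pixel (267,184).

Run:
```python
from h import *
A=np.load("scene0.npz");B=np.load("side0.npz")
def sel(W,x0,x1,y0,y1,z0,z1):
    P=W.reshape(-1,3);return P[(P[:,0]>x0)&(P[:,0]<x1)&(P[:,1]>y0)&(P[:,1]<y1)&(P[:,2]>z0)&(P[:,2]<z1)]
for n,S in(("scene",A),("side",B)):
    W=S["W"]
    b=sel(W,430,560,60,270,172,190)
    r=cv2.minAreaRect(b[:,:2].astype(np.float32));print(n,"bar",len(b),b.mean(0).round(1),r,np.median(b[:,2]))
    v=np.linalg.svd(b[:,:2]-b[:,:2].mean(0),full_matrices=False)[2][0];print(' dir deg',np.degrees(np.arctan2(*v[::-1])))
    p=(b[:,:2]-b[:,:2].mean(0))@v;print(' ends',np.percentile(p,[1,99]))
    t=sel(W,430,560,60,270,40,92); 
    m=sel(W,560,760,-140,60,7,18)
    r=cv2.minAreaRect(m[:,:2].astype(np.float32));print(" base",len(m),r,np.median(m[:,2]))
    rod=sel(W,640,700,-60,-10,30,160);print(" rod",len(rod),np.median(rod,0).round(1))
    st=sel(W,590,720,-120,10,155,215);st=st[np.argsort(st[:,0])];print(" top",len(st));
    print(st[::max(1,len(st)//25)].round(0).tolist())
M=np.vstack([A["W"].reshape(-1,3),B["W"].reshape(-1,3)])
print("maxz grid rows x=300..800 step50, cols y=-150..650 step50")
for x in range(300,850,50):
    row=[]
    for y in range(-150,650,50):
        q=sel(M,x,x+50,y,y+50,-5,900);row.append(int(np.percentile(q[:,2],99)) if len(q)>3 else -1)
    print(x,row)
```

```text
scene bar 245 [496.8 178.3 180.6] ((497.90869140625, 176.7196044921875), (140.27769470214844, 18.8369197845459), 71.94451141357422) 181.28504046372245
 dir deg 73.13837345754791
 ends [-70.89761267  67.9673156 ]
 base 1186 ((659.7227783203125, -36.63286590576172), (205.2673797607422, 114.25503540039062), 4.029983043670654) 12.459668663503772
 rod 71 [674.8 -34.5 103.6]
 top 188
[[598.0, -40.0, 185.0], [605.0, -38.0, 191.0], [616.0, -41.0, 192.0], [618.0, -43.0, 193.0], [627.0, -40.0, 190.0], [638.0, -38.0, 186.0], [647.0, -39.0, 190.0], [658.0, -37.0, 186.0], [663.0, -47.0, 197.0], [664.0, -44.0, 194.0], [665.0, -41.0, 201.0], [666.0, -33.0, 198.0], [667.0, -26.0, 193.0], [669.0, -44.0, 199.0], [672.0, -26.0, 183.0], [674.0, -33.0, 200.0], [674.0, -32.0, 162.0], [675.0, -9.0, 186.0], [676.0, -22.0, 193.0], [677.0, -27.0, 177.0], [678.0, -12.0, 197.0], [678.0, -33.0, 201.0], [680.0, -5.0, 186.0], [683.0, -45.0, 199.0], [685.0, -31.0, 200.0], [687.0, -29.0, 201.0], [689.0, -27.0, 190.0]]
side bar 210 [492.9 171.6 179.3] ((496.3826904296875, 174.90390014648438), (140.94798278808594, 18.
[... 984 characters left out ...]
, -1, -1, -1, -1, -1]
350 [-1, -1, -1, 2, 4, 72, 74, 85, 83, 4, 4, -1, -1, -1, -1, -1]
400 [-1, 1, 4, 18, 18, 71, 73, 87, 84, 4, 4, 2, -1, -1, -1, -1]
450 [3, 3, 3, 19, 19, 183, 183, 86, 4, 5, 4, 4, -1, -1, -1, -1]
500 [4, 13, 13, 12, 3, 23, 184, 183, 489, 489, 4, 5, 4, -1, -1, -1]
550 [4, 16, 190, 15, 4, 4, 319, 458, 487, 492, 493, 4, 4, -1, -1, -1]
600 [5, 17, 195, 15, 4, 86, 604, 608, 607, 485, 489, 4, 4, 4, -1, -1]
650 [3, 191, 202, 17, 4, 167, 608, 609, 609, 606, 463, 5, 4, 4, 3, -1]
700 [317, 4, 4, 37, 19, 388, 450, 610, 610, 609, 173, 5, 4, 4, 5, -1]
750 [3, 40, 43, 55, 315, 403, 403, 606, 610, 586, 76, 6, 6, 5, 5, 4]
800 [48, 43, 45, 43, 379, 429, 423, 413, 388, -1, 9, 8, 7, 4, 5, 5]
```

Run:
```python
from h import *
A=np.load("scene0.npz");B=np.load("side0.npz")
M=np.vstack([A["W"].reshape(-1,3),B["W"].reshape(-1,3)])
q=M[(M[:,2]>230)&(M[:,0]>440)&(M[:,0]<700)&(M[:,1]>0)&(M[:,1]<330)]
for x in range(440,700,15):
    s=q[(q[:,0]>=x)&(q[:,0]<x+15)]
    if len(s):
        out=[]
        for z0,z1 in((230,300),(300,360),(360,430),(430,520),(520,620)):
            k=s[(s[:,2]>=z0)&(s[:,2]<z1)]; out.append((int(np.percentile(k[:,1],3)),len(k)) if len(k)>2 else None)
        print(x,out)
s=M[(M[:,2]>250)&(M[:,2]<470)&(M[:,0]>600)&(M[:,1]<0)&(M[:,1]>-400)]
print("shelf",np.percentile(s,[1,99],axis=0).round())
bs=M[(M[:,2]>8)&(M[:,2]<17)&(M[:,0]>530)&(M[:,0]<710)&(M[:,1]<30)&(M[:,1]>-110)]
# base: front edge & sides via pca of colour-free points
r=cv2.minAreaRect(bs[(bs[:,0]<695)][:,:2].astype(np.float32));print(r)
for x in range(540,700,10):
    k=bs[(bs[:,0]>=x)&(bs[:,0]<x+10)];print(x,len(k),np.percentile(k[:,1],[3,97]).round(1) if len(k)>5 else '',end=' | ')
for n,S in(("sc",A),("si",B)):
    W=S["W"].reshape(-1,3)
    for sgn,rng in(("stud",(625,655)),("shank",(604,613)),("head",(594,602))):
        k=W[(W[:,2]>165)&(W[:,2]<210)&(W[:,0]>rng[0])&(W[:,0]<rng[1])&(abs(W[:,1]+40)<12)];print(n,sgn,len(k),np.median(k,0).round(1),k[:,2].max().round(1))
```

```text
515 [None, None, None, (296, 4), None]
530 [None, None, None, (283, 282), None]
545 [(275, 17), None, None, (273, 569), None]
560 [(268, 142), (238, 685), (251, 186), (250, 471), None]
575 [(249, 179), (212, 637), (225, 481), (239, 360), None]
590 [(221, 105), (200, 240), (209, 411), (231, 351), None]
605 [(205, 59), (189, 151), (199, 298), (223, 402), (228, 325)]
620 [(198, 15), (184, 105), (191, 216), (227, 290), (209, 556)]
635 [(195, 5), (180, 97), (186, 213), (217, 328), (189, 717)]
650 [(194, 8), (175, 74), (178, 223), (208, 497), (177, 773)]
665 [(205, 211), (165, 76), (171, 261), (200, 1004), (190, 651)]
680 [(191, 128), (163, 54), (165, 171), (189, 641), (201, 597)]
695 [(186, 35), (161, 30), (164, 72), (182, 112), (209, 196)]
shelf [[ 611. -396.  252.]
 [1424.   -8.  466.]]
((618.922607421875, -39.06871032714844), (152.39370727539062, 112.23725128173828), 0.8715420961380005)
540 95 [-90.4  10.2] | 550 186 [-92.6  10. ] | 560 182 [-91.2  11.6] | 570 165 [-92.5   9.3] | 580 179 [-93.3  10.9] | 590 160 [-91.6  10.6] | 600 166 [-91.2  11.6] | 610 168 [-91.3  11.5] | 620 156 [-91.4  10.5] | 630 157 [-91.8  13.7] | 640 163 [-89.5  11.3] | 650 152 [-90.8  13.5] | 660 152 [-89.9  14.1] | 670 136 [-89.3  15.6] | 680 113 [-90.4  14.9] | 690 78 [-89.4   8.8] | sc stud 21 [639.7 -39.2 190.1] 194.8
sc shank 6 [609.6 -38.9 190.3] 191.4
sc head 6 [599.5 -39.4 189.8] 193.8
si stud 11 [643.7 -39.6 189.8] 190.9
si shank 4 [610.4 -42.  190.6] 192.3
si head 11 [599.9 -39.4 189. ] 193.7
```

```bash
cat >> h.py <<'E'
from scipy.spatial.transform import Rotation as Ro
def pose(g,yaw,tilt):
    "grasp point g, tool x heading yaw(deg, before tilt), tilt leans the body away from heading"
    c,s=np.cos(np.radians(yaw)),np.sin(np.radians(yaw))
    X=np.array([c,s,0]);Z=np.array([0,0,-1.]);Y=np.cross(Z,X)
    R=Ro.from_rotvec(np.radians(tilt)*Y*(-1))*Ro.from_matrix(np.c_[X,Y,Z])
    return np.array(g,float)-180*R.as_matrix()[:,2],R
BOX={"body":((-37.5,-88.5,0),(37.5,88.5,102)),"cam":((30,-45,-5),(100,45,50)),"wrist":((-60,-60,-200),(60,60,0)),"fing":((-15,-62,100),(15,62,199))}
def clear(M,g,yaw,tilt):
    p,R=pose(g,yaw,tilt);q=(M-p)@R.as_matrix();o={}
    for k,(lo,hi) in BOX.items():
        d=np.linalg.norm(np.maximum(0,np.maximum(np.array(lo)-q,q-np.array(hi))),axis=1);d.sort();o[k]=round(float(d[4]),0)
    return o,p.round(0),np.round(R.as_rotvec(),3)
E
python3 - <<'E'
from h import *
M=np.vstack([np.load(f"{n}0.npz")["W"].reshape(-1,3) for n in("scene","side")]);M=M[np.isfinite(M[:,0])]
M=M[(M[:,0]>350)&(M[:,0]<1100)]
c=np.array([497,176.5]);y=np.array([np.cos(np.radians(71.7)),np.sin(np.radians(71.7))])
N=M[~((abs((M[:,:2]-c)@y)<80)&(abs((M[:,:2]-c)@[y[1],-y[0]])<30)&(M[:,2]<195))]
for off,t in((0,0),(0,10),(11,10),(22,10),(11,15),(22,15),(22,20)):
  for up in(0,50,150): print("carrier",off,t,up,clear(N,[*(c+off*y),171+up],71.7,t))
h=M[(abs(M[:,0]-1000)>0)]
s=M[(M[:,2]>305)&(M[:,2]<330)&(M[:,0]>650)&(M[:,1]<-60)&(M[:,1]>-420)];print("shelf",np.percentile(s,[1,99],axis=0).round())
for t in(0,10,20):
  for dx,up in((0,0),(-60,0),(-18,20)): print("stand",t,dx,clear(M,[606+dx,-39.5,187.5+39.5+up],91.5,t))
E
```

```text
carrier 0 0 0 ({'body': 14.0, 'cam': 0.0, 'wrist': 16.0, 'fing': 43.0}, array([497., 176., 351.]), array([2.546, 1.84 , 0.   ]))
carrier 0 0 50 ({'body': 14.0, 'cam': 2.0, 'wrist': 26.0, 'fing': 44.0}, array([497., 176., 401.]), array([2.546, 1.84 , 0.   ]))
carrier 0 0 150 ({'body': 32.0, 'cam': 0.0, 'wrist': 43.0, 'fing': 40.0}, array([497., 176., 501.]), array([2.546, 1.84 , 0.   ]))
carrier 0 10 0 ({'body': 0.0, 'cam': 0.0, 'wrist': 0.0, 'fing': 43.0}, array([507., 206., 348.]), array([ 2.457,  1.776, -0.215]))
carrier 0 10 50 ({'body': 0.0, 'cam': 0.0, 'wrist': 0.0, 'fing': 35.0}, array([507., 206., 398.]), array([ 2.457,  1.776, -0.215]))
carrier 0 10 150 ({'body': 17.0, 'cam': 0.0, 'wrist': 25.0, 'fing': 39.0}, array([507., 206., 498.]), array([ 2.457,  1.776, -0.215]))
carrier 11 10 0 ({'body': 0.0, 'cam': 0.0, 'wrist': 0.0, 'fing': 33.0}, array([510., 217., 348.]), array([ 2.457,  1.776, -0.215]))
carrier 11 10 50 ({'body': 0.0, 'cam': 0.0, 'wrist': 0.0, 'fing': 29.0}, array([510., 217., 398.]), array([ 2.457,  1.776, -0.215]))
carrier 11 10 150 ({'body': 10.0, 'cam': 0.0, '
[... 2214 characters left out ...]
.]), array([ 2.101,  2.157, -0.184]))
stand 10 -60 ({'body': 106.0, 'cam': 109.0, 'wrist': 105.0, 'fing': 15.0}, array([545.,  -8., 404.]), array([ 2.101,  2.157, -0.184]))
stand 10 -18 ({'body': 112.0, 'cam': 95.0, 'wrist': 91.0, 'fing': 30.0}, array([587.,  -8., 424.]), array([ 2.101,  2.157, -0.184]))
stand 20 0 ({'body': 93.0, 'cam': 58.0, 'wrist': 29.0, 'fing': 3.0}, array([604.,  22., 396.]), array([ 2.003,  2.056, -0.353]))
stand 20 -60 ({'body': 105.0, 'cam': 82.0, 'wrist': 61.0, 'fing': 13.0}, array([544.,  22., 396.]), array([ 2.003,  2.056, -0.353]))
stand 20 -18 ({'body': 103.0, 'cam': 70.0, 'wrist': 33.0, 'fing': 28.0}, array([586.,  22., 416.]), array([ 2.003,  2.056, -0.353]))
```

Run:
```python
from h import *
M=np.vstack([np.load(f"{n}0.npz")["W"].reshape(-1,3) for n in("scene","side")]);M=M[np.isfinite(M[:,0])]
M=M[(M[:,0]>350)&(M[:,0]<1100)]
c=np.array([497,176.5]);y=np.array([np.cos(np.radians(71.7)),np.sin(np.radians(71.7))])
N=M[~((abs((M[:,:2]-c)@y)<80)&(abs((M[:,:2]-c)@[y[1],-y[0]])<30)&(M[:,2]<195))]
for off,t in((11,10),(11,15),(22,15),(22,20)):
  for up in(0,60,150): print("carrier",off,t,up,clear(N,[*(c+off*y),171+up],71.7,-t)[:2])
for t in(0,10,15,20):
  for dx,up in((0,0),(-60,0),(-18,30)): print("stand",t,dx,clear(M,[606+dx,-39.5,187.5+39.5+up],91.5,-t)[:2])
o=ctrl.get_obs();R0=Ro.from_rotvec(o["tcp_rot"])
p,R=pose([*(c+22*y),171],71.7,-20)
rel=(R*R0.inv()).as_rotvec(degrees=True);print(rel, p,o["ee_pos"])
```

```text
carrier 11 10 0 ({'body': 28.0, 'cam': 3.0, 'wrist': 34.0, 'fing': 31.0}, array([491., 157., 348.]))
carrier 11 10 60 ({'body': 17.0, 'cam': 10.0, 'wrist': 48.0, 'fing': 44.0}, array([491., 157., 408.]))
carrier 11 10 150 ({'body': 37.0, 'cam': 14.0, 'wrist': 68.0, 'fing': 29.0}, array([491., 157., 498.]))
carrier 11 15 0 ({'body': 39.0, 'cam': 11.0, 'wrist': 48.0, 'fing': 30.0}, array([486., 143., 345.]))
carrier 11 15 60 ({'body': 24.0, 'cam': 19.0, 'wrist': 63.0, 'fing': 50.0}, array([486., 143., 405.]))
carrier 11 15 150 ({'body': 44.0, 'cam': 27.0, 'wrist': 85.0, 'fing': 28.0}, array([486., 143., 495.]))
carrier 22 15 0 ({'body': 29.0, 'cam': 5.0, 'wrist': 39.0, 'fing': 22.0}, array([489., 153., 345.]))
carrier 22 15 60 ({'body': 14.0, 'cam': 12.0, 'wrist': 53.0, 'fing': 40.0}, array([489., 153., 405.]))
carrier 22 15 150 ({'body': 35.0, 'cam': 19.0, 'wrist': 76.0, 'fing': 20.0}, array([489., 153., 495.]))
carrier 22 20 0 ({'body': 40.0, 'cam': 12.0, 'wrist': 52.0, 'fing': 21.0}, array([485., 139., 340.]))
carrier 22 20 60 ({'body': 21.0, 'cam': 23.0, 'wrist': 67.0, 'fing': 46.0
[... 759 characters left out ...]
 'cam': 143.0, 'wrist': 77.0, 'fing': 4.0}, array([607., -86., 401.]))
stand 15 -60 ({'body': 93.0, 'cam': 167.0, 'wrist': 97.0, 'fing': 13.0}, array([547., -86., 401.]))
stand 15 -18 ({'body': 81.0, 'cam': 155.0, 'wrist': 103.0, 'fing': 37.0}, array([589., -86., 431.]))
stand 20 0 ({'body': 55.0, 'cam': 135.0, 'wrist': 62.0, 'fing': 4.0}, array([ 608., -101.,  396.]))
stand 20 -60 ({'body': 83.0, 'cam': 163.0, 'wrist': 79.0, 'fing': 12.0}, array([ 548., -101.,  396.]))
stand 20 -18 ({'body': 73.0, 'cam': 153.0, 'wrist': 84.0, 'fing': 36.0}, array([ 590., -101.,  426.]))
[ 19.95404317   9.4136949  -86.4443068 ] [484.57731997 138.93728568 340.14467174] [222.91873691 583.79412015 404.20705759]
```

```bash
python3 -m pendant '10 -55 20 2 0.94 -8.64 0;10 -55 20 2 0.94 -8.64 0;15 -55 6 2 0.94 -8.64 0;20 -52 0 2 0.94 -8.64 0;25 -50 0 2 0.94 -8.64 0;25 -48 0 2 0.94 -8.64 0;35 -45 0 2 0.94 -8.64 0;40 -35 0 2 0.94 -8.64 0;40 -28 0 2 0.94 -8.64 0;42 -22 0 2 0.94 -8.64 0' 60
python3 -m pendant '0 0 0 0 0 0 0;0 0 0 0 0 0 0'
python3 - <<'E'
from h import *
o=ctrl.get_obs();print(o["ee_pos"],o["joint_positions"],o["wrist_force"])
p,R=pose([503.9,197.4,281],71.7,-20)
print(p,(R*Ro.from_rotvec(o["tcp_rot"]).inv()).as_rotvec(degrees=True))
im,d,ci=grab("wrist");W=world("wrist",im,d,ci);np.savez("wrist1.npz",im=im,d=d,W=W);cv2.imwrite("pics/w1.png",im)
E
```

```text
t: 1.4
ee_pos: [486.0, 137.4, 450.8]
tcp_rot: [-2.361, -1.697, -0.42]
wrist_force: [-0.9, 0.7, 0.4]
width: 94.2
gripper_force: 0.0
t: 1.65
ee_pos: [484.5, 139.2, 450.3]
tcp_rot: [-2.356, -1.706, -0.416]
wrist_force: [-0.6, 0.0, 0.5]
width: 94.1
gripper_force: 0.0
[484.52709448 139.22913079 450.27792798] [-0.72681692  0.12133435  0.50408514  1.93197272 -0.43695514  0.96004211
 -0.32103815] [-0.5905465   0.01653498  0.53277873]
[484.56948594 138.94992517 450.14467174] [ 0.02297624  0.04151334 -0.10676574]
```

View pics/w1.png

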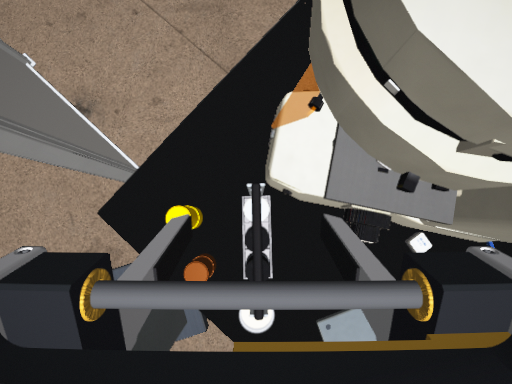

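The wrist view shows the grip bar vertical at columns 250–264, rows 185–310, centred between the fingers; the tall white-topped case is at (257,207).

Run:
```python
from h import *
S=np.load("wrist1.npz");W=S["W"].reshape(-1,3)
b=W[(W[:,0]>430)&(W[:,0]<560)&(W[:,1]>60)&(W[:,1]<270)&(W[:,2]>172)&(W[:,2]<192)]
xy=b[:,:2];v=np.linalg.svd(xy-xy.mean(0),full_matrices=False)[2][0];v*=np.sign(v[1])
n=np.array([v[1],-v[0]]);p=(xy-xy.mean(0))@v;q=(xy-xy.mean(0))@n
print(len(b),"deg",np.degrees(np.arctan2(v[1],v[0])),"z",np.median(b[:,2]),"ends",np.percentile(p,[0,2,98,100]),"across",np.percentile(q,[1,50,99]))
c=xy.mean(0);print(c, "upper end",c+v*p.max(),"centre by +y end",c+v*(p.max()-70.5),cv2.minAreaRect(xy.astype(np.float32)))
t=W[(W[:,0]>440)&(W[:,0]<560)&(W[:,1]>170)&(W[:,1]<270)&(W[:,2]>76)&(W[:,2]<92)];print("tall",len(t),np.median(t,0))
```

```text
1025 deg 72.76634573316605 z 181.73541039809962 ends [-83.25405872 -80.9388435   56.39149706  57.68375704] across [-5.31408595 -0.05214619  5.22311637]
[503.0107955  188.26897003] upper end [520.10071076 243.36298624] centre by +y end [499.21373862 176.02811864] ((498.3963317871094, 176.31961059570312), (140.93370056152344, 18.466344833374023), 72.51290893554688)
tall 279 [512.64386062 218.71579069  85.46997768]
```

```bash
python3 -m pendant '2.3 -0.8 -20 0 0 0.9 0;0 0 -25 0 0 0 0;0 0 -25 0 0 0 0;0 0 -20 0 0 0 0;0 0 -12 0 0 0 0;0 0 -8 0 0 0 0;0 0 0 0 0 0 0' 60 && python3 -m pendant '0 0 0 0 0 0 200;0 0 0 0 0 0 255;0 0 0 0 0 0 255;0 0 0 0 0 0 255;0 0 0 0 0 0 255;0 0 0 0 0 0 255;0 0 0 0 0 0 255;0 0 0 0 0 0 255'
```

```text
t: 2.58
ee_pos: [487.2, 138.2, 340.6]
tcp_rot: [-2.342, -1.722, -0.415]
wrist_force: [0.8, 0.1, 0.5]
width: 93.9
gripper_force: 0.0
t: 3.58
ee_pos: [487.3, 138.1, 340.6]
tcp_rot: [-2.342, -1.722, -0.415]
wrist_force: [0.2, 0.3, -0.3]
width: 17.3
gripper_force: 0.0
```

```bash
python3 -m pendant '0 0 0 0 0 0 255;0 0 0 0 0 0 255;0 0 0 0 0 0 255;0 0 0 0 0 0 255' 60 && python3 -m pendant '0 0 4 0 0 0 255;0 0 8 0 0 0 255;0 0 12 0 0 0 255;0 0 0 0 0 0 255;0 0 0 0 0 0 255' && python3 -c "
from h import *
o=ctrl.get_obs();print(o['wrist_force'],o['torque'])
im,d,ci=grab('side');cv2.imwrite('pics/s2.png',cv2.resize(im[150:290,130:330],None,fx=4,fy=4,interpolation=cv2.INTER_CUBIC))"
```

```text
t: 4.08
ee_pos: [487.2, 138.0, 340.5]
tcp_rot: [-2.342, -1.722, -0.414]
wrist_force: [0.3, 0.1, -3.3]
width: 9.7
gripper_force: 60.0
t: 4.7
ee_pos: [487.2, 138.1, 364.6]
tcp_rot: [-2.342, -1.722, -0.415]
wrist_force: [0.1, 0.0, -4.4]
width: 9.8
gripper_force: 60.0
[ 0.07601737  0.04936582 -4.3989555 ] [-0.702093    0.32505684  0.0460491 ]
```

View pics/s2.png

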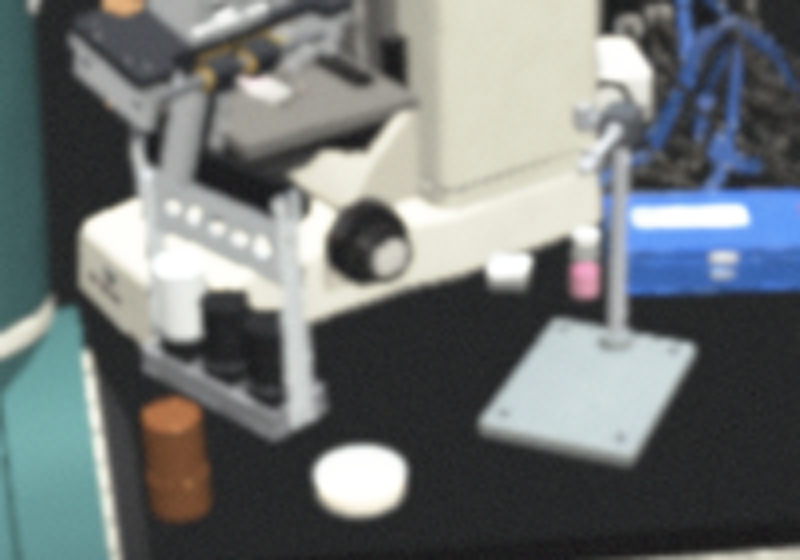

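The side view shows the carrier lifted level with all three cases in their pockets. Next I carry it to a look-out position in front of the stand.

```bash
python3 -m pendant '-4 -12 8 0 0 0 255;-4 -22 12 0 0 0 255;-2 -32 15.5 0 0 0 255;2 -38 0 0 0 3.1 255;6 -40 0 0 0 4 255;8 -40 0 0 0 4 255;10 -37 0 0 0 4 255;8 -30 0 0 0 2 255;4 -20 0 0 0 2 255;0.6 -10.6 0 0 0 0 255' 60
python3 -m pendant '0 0 0 0 0 0 255;0 0 0 0 0 0 255;0 0 0 0 0 0 255'
python3 - <<'E'
from h import *
o=ctrl.get_obs();print(o["ee_pos"],o["joint_positions"],o["wrist_force"])
R=Ro.from_rotvec(o["tcp_rot"]);z=R.as_matrix()[:,2];print("grasp",o["ee_pos"]+180*z,z,R.as_matrix()[:,0])
im,d,ci=grab("wrist");W=world("wrist",im,d,ci);np.savez("wrist2.npz",im=im,d=d,W=W);cv2.imwrite("pics/w2.png",im)
E
```

```text
t: 6.0
ee_pos: [515.2, -145.8, 400.8]
tcp_rot: [-2.002, -2.058, -0.355]
wrist_force: [-0.2, 0.9, -5.9]
width: 9.7
gripper_force: 60.0
t: 6.38
ee_pos: [515.8, -142.8, 400.3]
tcp_rot: [-1.998, -2.061, -0.355]
wrist_force: [-0.2, 0.2, -4.8]
width: 9.8
gripper_force: 60.0
[ 515.80930717 -142.83216238  400.27107643] [-0.21741176  0.34518719  0.63294905  1.8314934  -0.55172427  1.23976418
  0.67228302] [-0.16410353  0.21294959 -4.7916159 ]
grasp [514.16509102 -81.12644273 231.18618439] [-0.00913453  0.34280955 -0.93936051] [-0.02945363  0.93889987  0.34292786]
```

View pics/w2.png

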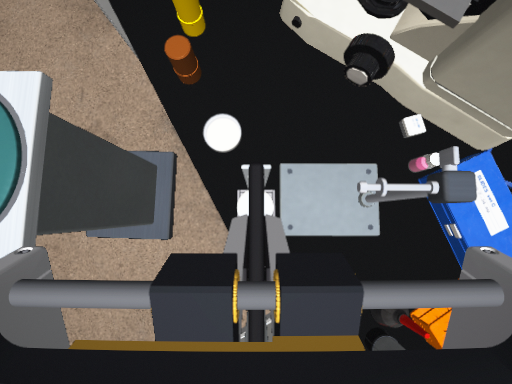

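The wrist picture shows the stud running from the nose at (361,188) to the boss at (458,187). The bar's +y end is at (257,166), and the base plate lies square at (330,200).

```bash
cat > meas.py <<'E'
from h import *
def line(W,sel):
    b=W[sel];return b
def run(f):
    S=np.load(f);W=S["W"].reshape(-1,3)
    o=W[(W[:,2]>170)&(W[:,2]<215)&(W[:,0]>585)&(W[:,0]<700)&(abs(W[:,1]+39)<14)]
    for a in np.arange(588,694,4):
        k=o[(o[:,0]>=a)&(o[:,0]<a+4)]
        if len(k)>3: print(int(a),len(k),"y",np.percentile(k[:,1],[5,50,95]).round(1),"ztop",np.percentile(k[:,2],[50,95]).round(1))
    b=W[(W[:,0]>480)&(W[:,0]<545)&(W[:,1]>-150)&(W[:,1]<0)&(W[:,2]>228)&(W[:,2]<252)]
    k=b[b[:,1]>-62];v=np.polyfit(k[:,1],k[:,0],1)
    print("bar",len(k),"ztop",np.percentile(k[:,2],[5,50,95]).round(1),"y end",np.percentile(b[:,1],[98,99.5,100]).round(1),"x at y-40",np.polyval(v,-40).round(2),"slope deg",np.degrees(np.arctan(v[0])).round(2),
      "x edges",np.percentile(k[:,0],[1,99]).round(1))
    for a in range(-70,-25,6):
        q=k[(k[:,1]>=a)&(k[:,1]<a+6)]
        if len(q)>3: print(" y",a,len(q),q[:,0].min().round(1),q[:,0].max().round(1),"z",np.median(q[:,2]).round(1))
if __name__=="__main__":
    run("wrist2.npz")
    S=np.load("wrist2.npz");W=S["W"].reshape(-1,3)
    m=W[(W[:,2]>7)&(W[:,2]<17)&(W[:,0]>530)&(W[:,0]<690)&(W[:,1]<40)&(W[:,1]>-120)]
    print(cv2.minAreaRect(m[:,:2].astype(np.float32)),np.median(m[:,2]),len(m))
E
python3 meas.py
```

```text
596 15 y [-43.6 -39.8 -38.2] ztop [189.  191.5]
600 69 y [-44.9 -41.7 -37.4] ztop [190.6 192.6]
604 31 y [-45.4 -41.6 -38.1] ztop [190.7 192.8]
608 29 y [-42.9 -40.5 -38.6] ztop [189.7 190.7]
612 26 y [-42.7 -40.7 -38.4] ztop [189.5 190.8]
616 155 y [-46.9 -41.  -34.4] ztop [190.4 195.4]
620 19 y [-47.  -41.6 -35.3] ztop [192.9 195.9]
624 27 y [-42.4 -40.7 -38.1] ztop [189.6 191. ]
628 28 y [-42.3 -40.6 -38. ] ztop [189.6 190.8]
632 30 y [-42.1 -39.8 -37.8] ztop [189.8 190.8]
636 29 y [-42.  -40.4 -37.7] ztop [189.8 190.6]
640 28 y [-42.  -39.5 -37.6] ztop [190.1 191.2]
644 26 y [-41.8 -40.2 -37.4] ztop [189.8 191.2]
648 30 y [-41.7 -39.7 -37.3] ztop [189.8 190.8]
652 28 y [-41.6 -39.9 -37.2] ztop [189.9 191.1]
656 37 y [-43.6 -39.8 -35.7] ztop [189.8 191.9]
660 83 y [-43.8 -39.7 -34.7] ztop [190.6 193.1]
664 467 y [-50.1 -40.3 -28.6] ztop [192.7 199.9]
668 190 y [-51.6 -40.5 -27.2] ztop [199.8 201.2]
672 149 y [-51.4 -39.7 -27.9] ztop [200.  201.1]
676 152 y [-51.  -38.6 -27.8] ztop [200.  201.2]
680 155 y [-51.2 -40.8 -27.7] ztop [200.  201.3]
684 155 y [-51.1 -39.8 -27.5] ztop [200.1 201.2]
688 110 y [-49.5 -39.4 -28.4] ztop [199.9 200.9]
692 10 y [-44.2 -39.2 -30.5] ztop [198.6 199.2]
bar 783 ztop [231.8 241.5 242.8] y end [-34.5 -33.3 -32.5] x at y-40 514.0 slope deg -1.86 x edges [504.9 522.5]
 y -64 100 509.8 519.4 z 241.6
 y -58 153 509.6 519.3 z 241.5
 y -52 148 509.4 519.2 z 241.7
 y -46 152 509.2 519.1 z 241.7
 y -40 188 504.0 523.7 z 241.2
 y -34 42 504.8 523.7 z 232.1
((619.9969482421875, -40.9324836730957), (142.53024291992188, 107.77278900146484), 1.6255358457565308) 12.29505309094001 6322
```

```bash
python3 -m pendant '0 10 -0.5 0 0 -0.2 255;6 14 0 0 0 0 255;14 10 0 0 0 0 255;16 5.8 0 0 0 0 255;16 0 0 0 0 0 255;12 0 0 0 0 0 255;6.7 0 0 0 0 0 255;0 0 0 0 0 0 255;0 0 0 0 0 0 255;0 0 0 0 0 0 255' 60
python3 - <<'E'
from h import *
o=ctrl.get_obs();print(o["ee_pos"],o["wrist_force"],o["torque"])
R=Ro.from_rotvec(o["tcp_rot"]);z=R.as_matrix()[:,2];print("grasp",o["ee_pos"]+180*z)
im,d,ci=grab("wrist");W=world("wrist",im,d,ci);np.savez("wrist3.npz",im=im,d=d,W=W)
im2,d2,ci2=grab("side");np.savez("side3.npz",im=im2,d=d2,W=world("side",im2,d2,ci2))
a=cv2.resize(im2[150:250,210:310],(500,500),interpolation=cv2.INTER_CUBIC);b=cv2.resize(im[100:300,200:430],(300,260))
c=np.zeros((500,800,3),np.uint8);c[:,:500]=a;c[:260,500:]=b;cv2.imwrite("pics/c3.png",c)
W=W.reshape(-1,3)
b=W[(W[:,0]>540)&(W[:,0]<630)&(W[:,1]>-110)&(W[:,1]<40)&(W[:,2]>228)&(W[:,2]<250)]
for a in range(-30,12,6):
    q=b[(b[:,1]>=a)&(b[:,1]<a+6)]
    if len(q)>3: print(a,len(q),q[:,0].min().round(1),q[:,0].max().round(1),np.median(q[:,2]).round(1),q[:,1].max().round(1))
o=W[(W[:,2]>180)&(W[:,2]<215)&(W[:,0]>590)&(W[:,0]<700)&(abs(W[:,1]+39)<14)]
for a in range(592,692,6):
    k=o[(o[:,0]>=a)&(o[:,0]<a+6)]
    if len(k)>3: print(a,len(k),np.percentile(k[:,1],[5,50,95]).round(1),np.percentile(k[:,2],[50,95]).round(1))
E
```

```text
t: 7.68
ee_pos: [586.3, -103.8, 399.8]
tcp_rot: [-2.003, -2.057, -0.356]
wrist_force: [-0.4, 0.3, -5.0]
width: 9.9
gripper_force: 60.0
[ 586.28192154 -103.82329204  399.76763644] [-0.36148744  0.28761398 -5.02207809] [-0.69353187  0.02193418 -0.01661183]
grasp [584.91350222 -42.14447715 230.6704714 ]
-30 155 580.8 590.5 241.1 -24.2
-24 153 580.7 590.3 241.1 -18.0
-18 147 580.5 590.2 241.1 -12.1
-12 157 580.3 590.1 241.1 -6.0
-6 145 580.1 589.9 241.1 -0.1
0 192 575.0 594.7 240.3 5.9
6 9 577.7 594.0 230.5 6.5
604 18 [-42.5 -39.5 -37.5] [189.6 190.7]
610 60 [-43.1 -39.9 -37.4] [189.4 190.8]
616 127 [-46.8 -40.1 -33.1] [192.5 195.6]
622 56 [-42.9 -39.9 -37.2] [189.4 190.9]
628 60 [-42.7 -40.1 -37. ] [189.4 190.4]
634 56 [-42.5 -39.9 -36.9] [189.3 190.7]
640 59 [-42.5 -39.  -36.7] [189.7 191.1]
646 59 [-42.2 -39.6 -36.6] [189.5 190.7]
652 58 [-42.2 -39.2 -36.4] [189.2 190.4]
658 109 [-43.5 -38.6 -34.1] [190.7 193.2]
664 410 [-49.7 -38.  -27.1] [197.3 200.4]
670 253 [-50.2 -38.5 -26.6] [199.9 201.2]
676 260 [-50.  -37.7 -26. ] [199.9 201.1]
682 244 [-49.9 -38.2 -26.6] [200.  201.1]
688 134 [-49.2 -39.7 -27.8] [199.7 200.8]
```

View pics/c3.png

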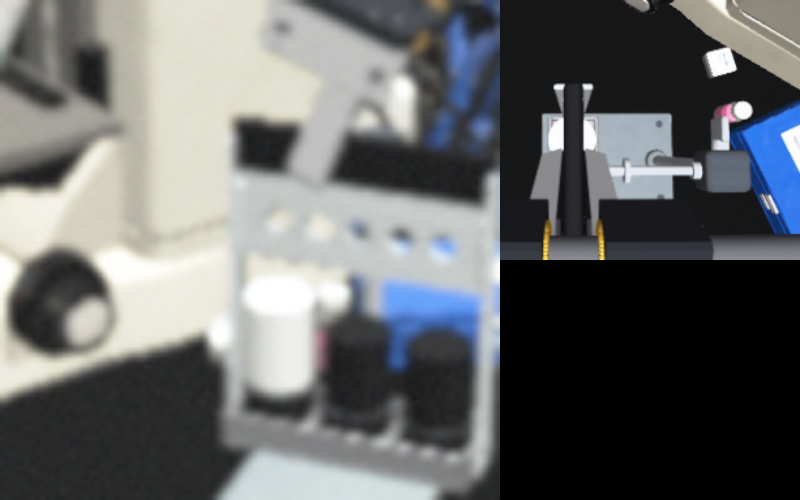

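The side crop shows the carrier level with the cases seated. The wrist crop shows the stud directly behind the gripped spot. By measurement the hole is about 1.2 mm short in y and level in z, so I correct y and ease forward.

```bash
python3 -m pendant '0 1.2 0 0 0 0 255;4 0 0 0 0 0 255;4 0.3 0 0 0 0 255;3 0 0 0 0 0 255;0 0 0 0 0 0 255;0 0 0 0 0 0 255' 60
python3 -m pendant '1 0.1 0 0 0 0 255;1 0 0 0 0 0 255;0 0 0 0 0 0 255'
python3 -m pendant '1 0 0 0 0 0 255;1 0 0 0 0 0 255;0 0 0 0 0 0 255'
```

```text
t: 8.52
ee_pos: [597.5, -102.3, 399.6]
tcp_rot: [-2.003, -2.057, -0.355]
wrist_force: [0.2, -0.5, -4.8]
width: 9.8
gripper_force: 60.0
t: 8.9
ee_pos: [599.6, -102.1, 399.6]
tcp_rot: [-2.003, -2.057, -0.355]
wrist_force: [-0.4, -0.1, -3.8]
width: 9.9
gripper_force: 60.0
t: 9.28
ee_pos: [601.6, -102.1, 399.6]
tcp_rot: [-2.003, -2.057, -0.355]
wrist_force: [1.0, -0.5, -5.0]
width: 9.7
gripper_force: 60.0
```

```bash
python3 -m pendant '1.5 0 0 0 0 0 255;1.5 0.1 0 0 0 0 255;0 0 0 0 0 0 255' 60
python3 -m pendant '1.5 0 0 0 0 0 255;1.5 0.1 0 0 0 0 255;0 0 0 0 0 0 255'
python3 -m pendant '1.5 0 0 0 0 0 255;1.5 0.1 0 0 0 0 255;0 0 0 0 0 0 255;0 0 0 0 0 0 255'
python3 - <<'E'
from h import *
o=ctrl.get_obs();print(o["ee_pos"],o["wrist_force"],o["torque"])
im,d,ci=grab("wrist");W=world("wrist",im,d,ci).reshape(-1,3)
b=W[(W[:,0]>580)&(W[:,0]<650)&(W[:,1]>-28)&(W[:,1]<40)&(W[:,2]>228)&(W[:,2]<250)]
q=b[b[:,1]<-4];print(q[:,0].min(),q[:,0].max(),np.median(q[:,2]),b[:,1].max())
o=W[(W[:,2]>180)&(W[:,2]<215)&(W[:,0]>590)&(W[:,0]<700)&(abs(W[:,1]+39)<14)]
for a in range(604,692,6):
    k=o[(o[:,0]>=a)&(o[:,0]<a+6)]
    if len(k)>3: print(a,len(k),np.percentile(k[:,1],[5,50,95]).round(1),np.percentile(k[:,2],[50,95]).round(1))
cv2.imwrite("pics/w4.png",cv2.resize(im[130:280,200:400],(800,600),interpolation=cv2.INTER_CUBIC))
E
```

```text
t: 9.65
ee_pos: [604.7, -102.0, 399.6]
tcp_rot: [-2.003, -2.057, -0.355]
wrist_force: [-0.1, -0.5, -3.8]
width: 9.7
gripper_force: 60.0
t: 10.02
ee_pos: [607.6, -101.9, 399.6]
tcp_rot: [-2.003, -2.057, -0.355]
wrist_force: [-0.2, 0.7, -5.1]
width: 9.6
gripper_force: 60.0
t: 10.52
ee_pos: [610.5, -101.8, 399.6]
tcp_rot: [-2.003, -2.057, -0.355]
wrist_force: [0.7, -0.3, -4.4]
width: 9.7
gripper_force: 60.0
[ 610.54739284 -101.8292186   399.5910976 ] [ 0.65202112 -0.29806413 -4.42497692] [-0.72733982  0.08601362  0.02751701]
604.5295315810375 614.7031413465395 240.9874177592913 8.426038531969295
628 13 [-41.5 -38.8 -37.1] [189.5 190.4]
634 49 [-41.9 -39.4 -37.1] [189.4 190.6]
640 56 [-41.8 -39.3 -36.9] [189.6 190.6]
646 49 [-41.6 -39.1 -36.7] [189.7 190.6]
652 51 [-41.5 -39.  -36.6] [189.6 190.8]
658 104 [-43.5 -38.8 -34.1] [191.2 193.1]
664 348 [-49.6 -37.9 -27.3] [198.  200.6]
670 265 [-50.2 -38.6 -26.3] [200.1 201.4]
676 257 [-50.1 -37.9 -26.2] [199.9 201.1]
682 258 [-49.9 -38.4 -26.8] [199.9 201.2]
688 157 [-49.1 -39.1 -27.3] [199.5 200.7]
```

View pics/w4.png

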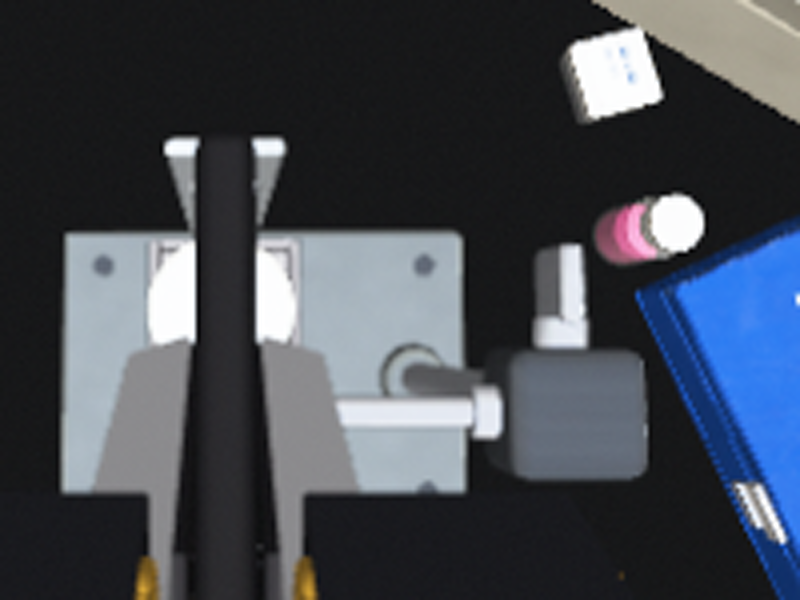

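The view shows the plate with the stud behind it, no contact force, and the plate at x ≈ 609.6, between head and shoulder. Now lower gently.

```bash
python3 -m pendant '0 0 -0.8 0 0 0 255;0 0 -0.8 0 0 0 255;0 0 -0.6 0 0 0 255;0 0 0 0 0 0 255;0 0 0 0 0 0 255' 60
python3 -m pendant '0 0 -0.5 0 0 0 255;0 0 0 0 0 0 255;0 0 0 0 0 0 255'
python3 -m pendant '0 0 -0.4 0 0 0 255;0 0 0 0 0 0 255;0 0 0 0 0 0 255'
```

```text
t: 11.2
ee_pos: [610.6, -101.8, 397.4]
tcp_rot: [-2.003, -2.057, -0.355]
wrist_force: [0.4, 0.3, -4.9]
width: 9.6
gripper_force: 60.0
t: 11.58
ee_pos: [610.6, -101.9, 397.0]
tcp_rot: [-2.003, -2.057, -0.355]
wrist_force: [0.3, -0.3, -4.6]
width: 9.2
gripper_force: 60.0
t: 11.95
ee_pos: [610.6, -101.8, 396.5]
tcp_rot: [-2.003, -2.057, -0.355]
wrist_force: [-0.6, 0.2, -3.7]
width: 9.5
gripper_force: 60.0
```

```bash
python3 -m pendant '0 0 -0.3 0 0 0 255;0 0 0 0 0 0 255;0 0 0 0 0 0 255'
```

```text
t: 12.32
ee_pos: [610.5, -101.8, 396.2]
tcp_rot: [-2.003, -2.057, -0.355]
wrist_force: [-0.2, 0.3, -5.3]
width: 9.8
gripper_force: 60.0
```

```bash
for i in 1; do python3 -m pendant '0 0 -0.3 0 0 0 255;0 0 0 0 0 0 255;0 0 0 0 0 0 255'; done | grep force
python3 -m pendant '0 0 -0.3 0 0 0 255;0 0 0 0 0 0 255;0 0 0 0 0 0 255' | grep -E 'pos|force'
```

```text
wrist_force: [0.3, -0.1, -5.1]
gripper_force: 60.0
ee_pos: [610.6, -101.8, 395.7]
wrist_force: [0.3, -0.3, -3.8]
gripper_force: 60.0
```

```bash
python3 -m pendant '0 0 -0.3 0 0 0 255;0 0 0 0 0 0 255;0 0 0 0 0 0 255' | grep -E 'pos|force'
```

```text
ee_pos: [610.6, -101.8, 395.4]
wrist_force: [-0.1, 0.1, -0.7]
gripper_force: 60.0
```

The stud now bears about 4 of the 4.7 N. One last hair down, ease the grip, then open slightly.

```bash
python3 -m pendant '0 0 -0.1 0 0 0 255;0 0 0 0 0 0 255;0 0 0 0 0 0 255' | grep -E 'force'
python3 -m pendant '0 0 0 0 0 0 255;0 0 0 0 0 0 255;0 0 0 0 0 0 255;0 0 0 0 0 0 255' 5 | grep -E 'pos|force|width'
python3 -m pendant '0 0 0 0 0 0 222;0 0 0 0 0 0 215;0 0 0 0 0 0 205;0 0 0 0 0 0 190;0 0 0 0 0 0 175;0 0 0 0 0 0 175;0 0 0 0 0 0 175' 5
python3 - <<'E'
from h import *
im,d,ci=grab("wrist");im2,d2,_=grab("side")
W=world("wrist",im,d,ci).reshape(-1,3)
b=W[(W[:,0]>590)&(W[:,0]<630)&(W[:,1]>-28)&(W[:,1]<40)&(W[:,2]>222)&(W[:,2]<250)];q=b[b[:,1]<-4];print(q[:,0].min(),q[:,0].max(),np.median(q[:,2]),b[:,1].max())
c=np.zeros((560,800,3),np.uint8);c[:,:440]=cv2.resize(im2[150:262,210:298],(440,560),interpolation=cv2.INTER_CUBIC);c[:300,440:]=cv2.resize(im[120:290,180:384],(360,300));cv2.imwrite("pics/c5.png",c)
E
```

```text
wrist_force: [-0.7, 0.1, 0.7]
gripper_force: 60.0
ee_pos: [610.6, -101.8, 395.2]
wrist_force: [-0.8, -0.1, 0.4]
width: 10.0
gripper_force: 5.0
t: 15.2
ee_pos: [610.6, -101.8, 395.2]
tcp_rot: [-2.003, -2.057, -0.355]
wrist_force: [0.2, -0.9, -0.2]
width: 29.9
gripper_force: 0.0
604.5593394101877 614.2878522618847 236.6664033205545 8.289354492328211
```

View pics/c5.png

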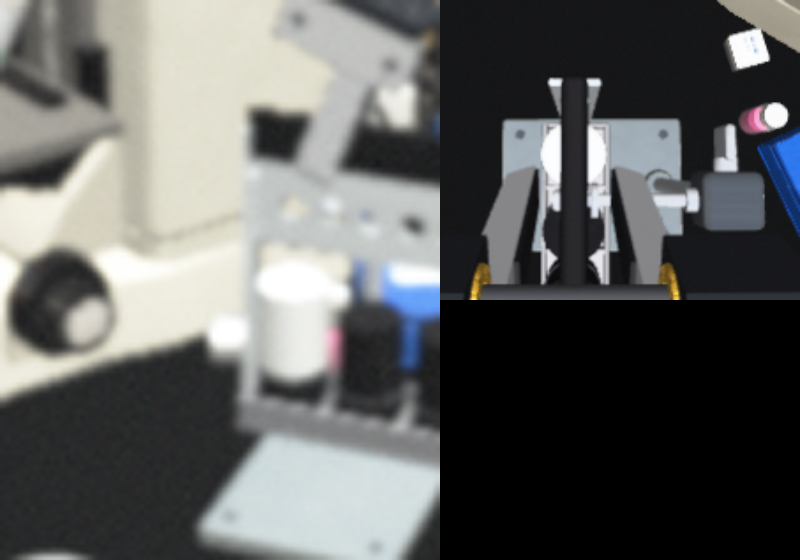

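It hangs level with the head showing in front of the plate, and the fingers are clear on both sides. Retreat straight up.

```bash
python3 -m pendant '0 0 5 0 0 0 175;0 0 10 0 0 0 175;0 0 20 0 0 0 175;0 0 25 0 0 0 175;0 0 25 0 0 0 175;0 0 15 0 0 0 175;0 0 0 0 0 0 175;0 0 0 0 0 0 175;0 0 0 0 0 0 175;0 0 0 0 0 0 175'
python3 - <<'E'
from h import *
for i in range(2):
    im,d,ci=grab("wrist");W=world("wrist",im,d,ci).reshape(-1,3)
    b=W[(W[:,0]>595)&(W[:,0]<625)&(W[:,1]>-150)&(W[:,1]<20)&(W[:,2]>215)&(W[:,2]<250)]
    for a in range(-130,10,20):
        q=b[(b[:,1]>=a)&(b[:,1]<a+20)]
        if len(q)>3: print(a,np.median(q[:,0]).round(1),np.median(q[:,2]).round(1),end=' | ')
    print()
im2,_,_=grab("side");c=np.zeros((600,800,3),np.uint8)
c[:,:400]=cv2.resize(im2[150:270,240:320],(400,600),interpolation=cv2.INTER_CUBIC);c[:300,400:]=cv2.resize(im,(400,300));cv2.imwrite("pics/c6.png",c)
E
```

```text
t: 16.55
ee_pos: [610.6, -101.8, 494.7]
tcp_rot: [-2.003, -2.056, -0.354]
wrist_force: [0.2, -0.0, -1.1]
width: 29.6
gripper_force: 0.0
-130 611.3 236.6 | -110 608.8 236.3 | -90 610.2 236.7 | -70 610.5 236.6 | -50 610.5 236.5 | -30 610.0 236.7 | -10 609.8 236.2 | 
-130 611.3 236.6 | -110 608.4 235.7 | -90 610.2 236.6 | -70 610.4 236.6 | -50 610.3 236.6 | -30 610.3 236.5 | -10 609.8 236.2 |
```

View pics/c6.png

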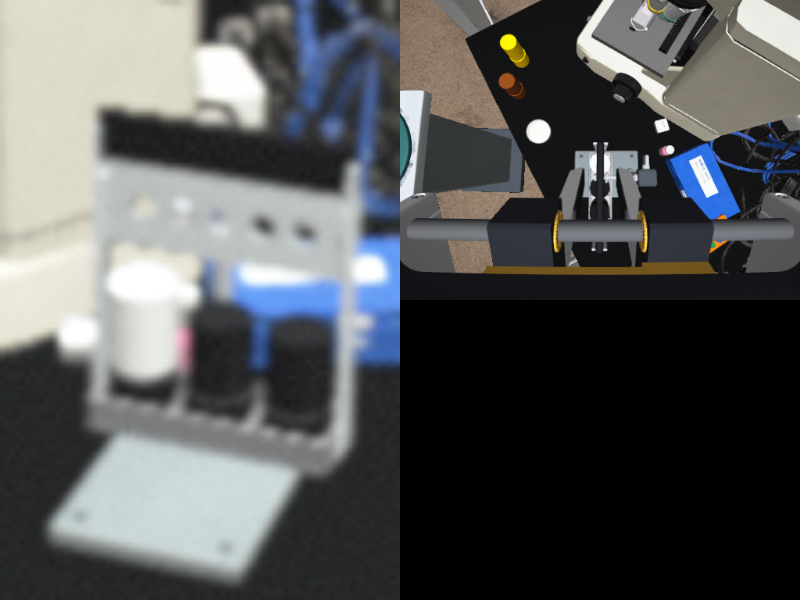

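The carrier hangs free and level: its bar top is at 236.6 mm all along. The cases are in their pockets and the gripper is clear.

```bash
python3 -c "
from station import ctrl
print(ctrl.job_done())"
```

```text
the job is handed in; nothing more can be done
None
```

The carrier hangs level and free on the stud by the hole 22 mm from the middle, towards the tall case, with all three cases in their pockets; the job is handed in.

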